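# Key the carrier disc onto the food processor drive and press it home

## Robot

A 6-joint arm with a two-finger parallel gripper is mounted at the origin on a cart in front of the work surface, level with it; the furniture and walls round the work are solid. World frame = base frame: x ahead of the robot, y to its left, z up, the work surface at z = 0. Lengths are in mm, angles in rad, forces in N, time in s.
With the tool pointing down it reaches from about 275 to 1000 mm from the base axis. Payload 8.4 kg.
Tool frame: the origin (TCP) lies between the finger pads; the fingertips stand r.tips_ahead ahead of it and the grasp point (between the pads) lies 6 mm ahead of it (r.tips_ahead is the distance from the TCP to the fingertips, in mm); z points along the fingers, y is the line along which they close (so a half turn about z gives the same grasp; the last joint's range is limited). The gripper opens to 85 mm and grips with 20 to 120 N. Pads are 22 mm wide; open, the fingers measure 114 mm over their backs; the gripper's body (76 mm by 85 mm) begins 54 mm behind the grasp point. The pads swing forward as they close: fully open they stand 13 mm farther back than shut.
Start: joints at [1.342, 0.353, 1.633, -0, 1.155, -0.002], TCP at [140.536, 608.997, 256.281] pointing down, gripper open.
Joint ranges: [-2.63, 2.63], [-0.92, 2.1], [0.06, 2.66], [-1.3, 4.44], [0, 2.69], [-3.02, 3.02]. Speed limits (rad/s): [2.22, 2.22, 2.79, 3.14, 3.14, 3.14].

## Interface

Orientations are given as [roll, pitch, yaw] about the fixed x, y, z axes, in that order (R = Rz(yaw) Ry(pitch) Rx(roll)).
In Python, from rig import r gives the robot as it stands.
- The arm moves only by the tool carry_out, never from a script. Its arguments are lists of equal length, an entry for each row: "delta_pos": the shift along the tool's x, y, z in m, a list of three; "rot": the turn, a rotation vector about the tool's x, y, z in degrees, a list of three. A call has 1 to 8 rows; each row is the pose to reach, as a shift and turn from the pose commanded when the call began, along the tool's axes at that moment; what a row does not reach only later rows make up. A row lasts 1/8 s, in which the tool goes at most 62.5 mm and 10.7 degrees, less where a joint would pass 70% of its speed; a pose out of reach is approached as far as the arm can. A call with a gripper value outside its range is refused whole. "claw" is the finger opening in m, from 0 to 0.0854, set as the call begins (left out, the last holds). The fingers move at their own pace and stop on an object; "grip_force" is the grip in N (left out, the last holds). Time passes only in rows, so rows that repeat a pose let the fingers close. It gives the time, the measured TCP pose, the force, the opening and the grip force at its end, in the units of the state.
- r.sense(): the state, without advancing time (a new reading comes with each control period).
- r.grab_frame(name): name is "scene" or "side" or "wrist"; returns the picture (400x640x3 uint8, blue, green, red); there is no depth.
- r.camera_info(name): a dict with "fx", "fy", "cx", "cy" (pixels), "distortion" ([k1, k2, p1, p2, k3] as OpenCV has them; the pictures are not rectified), "pose" (4x4, takes a point from camera to world coordinates); the wrist camera has in their place "hand_eye" (4x4, takes a point from camera to tool coordinates, whose origin is the TCP and whose axes are the flange's). Camera axes: x right, y down, z forward; pixel columns grow to the right and rows downward; lengths in mm; the calibration is good to about 2 mm. A picture is of the moment at which its call begins: read the wrist's pose just before it. camera_info takes no time and is no camera call.
- r.sign_off(): hands the job in; it is judged then, once.
Trained networks look in the newest picture that a camera, given by its name, has taken for a name from the list of things; names that differ only in an ending like _2 or _b are one class to them, and where a whole thing is asked for, a point or a joint stands for the part that bears it (a point fixed in the world has none). Each returns a list of dicts, best first, with "p" (0 to 1); they miss things now and then, are a little off and sometimes report something else, mostly with a low value. They report only what shows in the picture. A call takes as long as a camera call.
- r.recognise(thing, camera): "box" ([left, top, right, bottom] in pixels, round what is visible of it).
- r.cut_out(thing, camera): "mask" (400x640 bool, what is visible of it) and "box" ([left, top, right, bottom] in pixels, round what is visible of it).
The state is a dict: "clock": time; "qpos": joint angles; "qvel": joint speeds; "joint_efforts": joint torques, N m; "eef_pos": TCP position; "tcp_rot": TCP orientation; "contact_force": force on the tool from outside, world axes, zero at the start; "wrist_torque": the same for the moment, N m; "opening": opening from 0.0 (shut) to 1.0 (fully open); "grasp_force": force on a finger pad.
Only numpy, scipy, OpenCV 4.12 (cv2) and the standard library are available. Lean on these libraries where they do the work, as an engineer would, in place of code of your own. Each camera call takes 0.05 s, during which the arm holds its last target. There are 200 camera calls.

## Task

The spoked disc stands raised on the spindle of the food processor base with its notch away from the red drive pin. With shut fingertips push the disc round, either way, until the notch in its rim is over the red pin, then press on the hub in its middle until the disc is fully home over the pin, and let go. Do not lift the disc or force it hard against the pin, and leave the things standing round about alone.

Things in the scene. Friction and masses are not known exactly. Their poses are not given: they have to be found in the camera images.
- base: Food processor motor base: round white plastic drum, 192 mm across, fixed to the worktop, black dial on its front below the pin. Origin: centre of its underside, on the worktop; z up along the spindle; the drive pin stands on its +x side, which faces roughly towards the robot. The deck under the disc is 42 mm above the worktop.
- pin (a point): Top of the red drive pin, a fixed upright pin of 10 mm diameter with a domed top, 79 mm from the spindle axis, its top 56 mm above the worktop. It stands on a red foot at the outer edge of the base, and a red pointer lies just outside it.
- notch (a point): Middle of the notch's open end, level with the disc's upper face, 79 mm from the spindle axis. The notch is cut into the rim from outside, 17 mm wide, 9 mm deep; a red arrow on the disc points at it. It must be over the pin to within about 3 mm along the rim (2 degrees) before the disc can go down; the pin's dome helps it to centre.
- window (a point): Centre of the window opposite the notch, level with the disc's upper face, 47 mm from the axis. The disc has three such open windows for a fingertip between hub and rim, from 26 to 68 mm from the axis and 70 degrees long, centred 60, 180 and 300 degrees from the notch; the three spokes between them (one at the notch) are 50 degrees wide, and a fingertip in a window pushes on a spoke's edge.
- hub_top (a point): Centre of the top of the disc's hub, on the spindle axis: a grey round hub 40 mm across at its flat top (52 mm at its foot), top 74 mm above the worktop when the disc is up and 62 mm when it is home. Press here.
- disc_turn (a joint): Turn of the steel-grey disc (160 mm across, 8 mm thick, upper face 66 mm above the worktop when up), rad, growing anticlockwise seen from above; 0 or 2 pi: notch over the pin. Starts 0.7 rad or more away from it. Turns either way without stops, with light friction (0.08 N m), and stays where it is left.
- disc_drop (a joint): How far the disc has been pressed down the spindle, m: 0 at the start (up; its underside 2 mm above the pin's top), 0.012 fully home against a stop, negative when it is lifted. The fit is tight: it stays where it is left and takes about 5 N to press down. Off the notch the pin stops the disc at 0.002 to 0.004.
- salt_shaker: Salt shaker with a grey top, 44 mm across, 90 mm tall, loose. Origin: centre of its underside. Leave alone.
- spice_jar: Spice jar with a red cap, 45 mm across, 106 mm tall, loose. Origin: centre of its underside. Leave alone.
- timer: White kitchen timer, 61 mm across, 49 mm tall, loose. Origin: centre of its underside. Leave alone.

How it is judged:
By the outcome, as a careful person would: the job done as asked, in the order asked, and still so for the second after the job is handed in, with the robot touching nothing.
It also fails if it takes over 45 s, if anything falls off the work surface, if the arm or the gripper's body presses on something with over 40 N, if the wrist force passes 120 N, or if a joint passes its speed limit or range.

## Working session

There is one attempt and no reset: what is moved stays moved. The work goes in short steps, Python scripts to look and compute and a tool call to move; the robot and the scene stay as the last step left them, time stands still between calls to the robot, and variables do not carry over. Pictures are saved under pics/ and viewed, at most 10 in all, crops included, and the job is handed in when it is done.

Besides the shell and the picture viewer there is one more tool, called after "Request:" as name(argument=value, ...) on one line, values as JSON. carry_out: Moves the arm, as the interface text tells. Its arguments: {"type":"object","properties":{"delta_pos":{"type":"array","items":{"type":"array","items":{"type":"number"}}},"rot":{"type":"array","items":{"type":"array","items":{"type":"number"}}},"claw":{"type":"number"},"grip_force":{"type":"number"}},"required":["delta_pos","rot"]}

```bash
mkdir -p pics; ls
python3 - <<'E'
from rig import r
import cv2,numpy as np
print(r.sense(), r.tips_ahead)
ims=[]
for c in ["scene","side","wrist"]:
    im=r.grab_frame(c); cv2.imwrite(f"pics/{c}0.png",im); 
    i=r.camera_info(c); print(c,{k:np.round(v,3).tolist() for k,v in i.items()})
    for t in ["base","pin","notch","window","hub_top"]:
        try: print(t,[(np.round(d['box']).tolist(),round(float(d['p']),2)) for d in r.recognise(t,c)][:2])
        except Exception as e: print(t,e)
E
```

```text
pics
{'clock': 0.0, 'qpos': array([ 1.34160765e+00,  3.53639697e-01,  1.63414880e+00, -2.85618002e-05,
        1.15518146e+00, -2.37671954e-03]), 'qvel': array([ 0.00074639,  0.00030776,  0.00013118,  0.00055543, -0.00036476,
        0.00204791]), 'joint_efforts': array([ 9.62853337e-04, -6.05272722e+01, -3.42049778e+01,  1.12587929e-04,
        9.41046746e-03, -8.13602838e-06]), 'eef_pos': array([140.43829403, 608.56202561, 255.56065218]), 'tcp_rot': array([-3.14021529e+00,  2.28408329e-05,  2.91479227e+00]), 'contact_force': array([ 0.65012331,  0.18771684, -0.71908943]), 'wrist_torque': array([ 0.00277493,  0.02744839, -0.00993104]), 'grasp_force': 0.0, 'opening': 1.0073618948263943} 25.0
scene {'fx': 469.384, 'fy': 469.384, 'cx': 320.579, 'cy': 201.83, 'distortion': [-0.122, 0.0, 0.0, 0.0, 0.0], 'pose': [[0.91, -0.295, 0.29, 250.01], [-0.414, -0.645, 0.643, -859.769], [-0.003, -0.705, -0.709, 839.941], [0.0, 0.0, 0.0, 1.0]]}
base [([254.0, 218.0, 350.0, 301.0], 0.63), ([267.0, 221.0, 343.0, 278.0], 0.35)]
pin [([258.0, 221.0, 350.0, 302.0], 0.61)]
notch [([270.0, 219.0, 343.0, 28
[... 192 characters left out ...]
, 0.0, 0.0, 0.0, 0.0], 'pose': [[-0.968, -0.112, 0.224, 386.435], [-0.25, 0.365, -0.897, 609.216], [0.018, -0.924, -0.381, 378.582], [0.0, 0.0, 0.0, 1.0]]}
base [([330.0, 181.0, 412.0, 228.0], 0.92)]
pin [([330.0, 177.0, 411.0, 224.0], 0.83)]
notch [([339.0, 180.0, 403.0, 204.0], 0.96), ([257.0, 176.0, 274.0, 219.0], 0.74)]
window [([336.0, 180.0, 400.0, 206.0], 0.74)]
hub_top [([337.0, 181.0, 405.0, 203.0], 0.6)]
wrist {'fx': 292.076, 'fy': 292.076, 'cx': 317.467, 'cy': 195.532, 'distortion': [-0.001, 0.0, 0.0, 0.0, 0.0], 'hand_eye': [[0.001, -0.949, -0.315, 82.113], [1.0, 0.001, 0.0, -0.67], [0.0, -0.315, 0.949, -115.719], [0.0, 0.0, 0.0, 1.0]]}
base []
pin []
notch []
window []
hub_top []
```

```bash
cat > h.py <<'E'
from rig import r
import cv2,numpy as np
from scipy.spatial.transform import Rotation as Ro
def pose(c,s=None):
    i=r.camera_info(c)
    K=np.array([[i['fx'],0,i['cx']],[0,i['fy'],i['cy']],[0,0,1.]]);D=np.array(i['distortion'],float)
    if c=='wrist':
        s=s or r.sense();T=np.eye(4);T[:3,:3]=Ro.from_euler('xyz',s['tcp_rot']).as_matrix();T[:3,3]=s['eef_pos'];P=T@np.array(i['hand_eye'])
    else: P=np.array(i['pose'])
    return K,D,P
def ray(c,uv,z,s=None):
    K,D,P=pose(c,s)
    n=cv2.undistortPoints(np.array(uv,float).reshape(-1,1,2),K,D)[:,0]
    d=np.c_[n,np.ones(len(n))]@P[:3,:3].T
    return P[:3,3]+d*((z-P[2,3])/d[:,2])[:,None]
def proj(c,X,s=None):
    K,D,P=pose(c,s);Q=np.linalg.inv(P)
    return cv2.projectPoints(np.array(X,float).reshape(-1,1,3),cv2.Rodrigues(Q[:3,:3])[0],Q[:3,3],K,D)[0][:,0]
def tool(v):  # world vector -> tool axes
    return Ro.from_euler('xyz',r.sense()['tcp_rot']).inv().apply(v)
E
python3 - <<'E'
from h import *
for c in ["scene","side"]:
    im=r.grab_frame(c)
    d=r.cut_out("notch",c)[0]; m=d['mask']; ys,xs=np.nonzero(m)
    b=np.array(d['box']); print(c,b, m.sum(), ray(c,[[(b[0]+b[2])/2,(b[1]+b[3])/2]],64).round(1))
a=cv2.imread("pics/scene0.png");s=cv2.imread("pics/side0.png")
a=cv2.resize(a[190:320,200:400],None,fx=4,fy=4,interpolation=2)[:, :800]
cv2.imwrite("pics/a.png",a)
s=cv2.resize(s[150:250,240:440],None,fx=4,fy=4,interpolation=2)
cv2.imwrite("pics/s.png",s)
E
```

```text
scene [268.  219.1 343.3 282.9] 2626 [[ 478.  -277.1   64. ]]
side [338.5 178.8 404.1 204.9] 1041 [[ 475.7 -246.7   64. ]]
```

View pics/a.png

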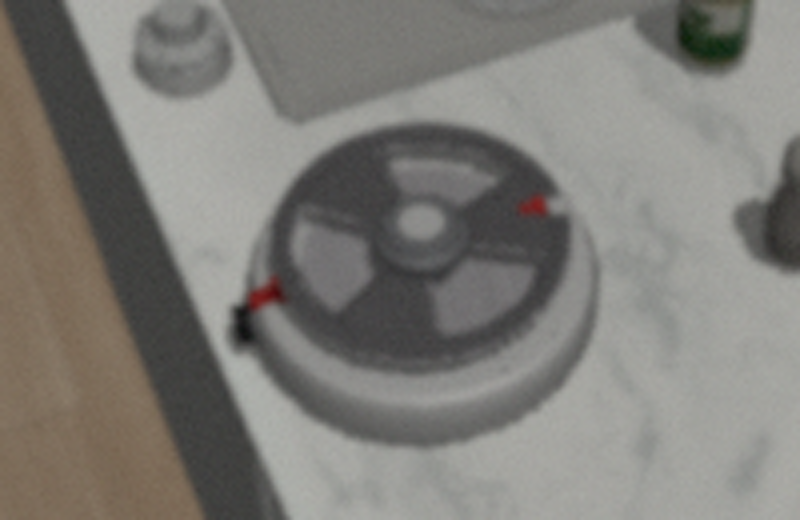

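View pics/scene0.png

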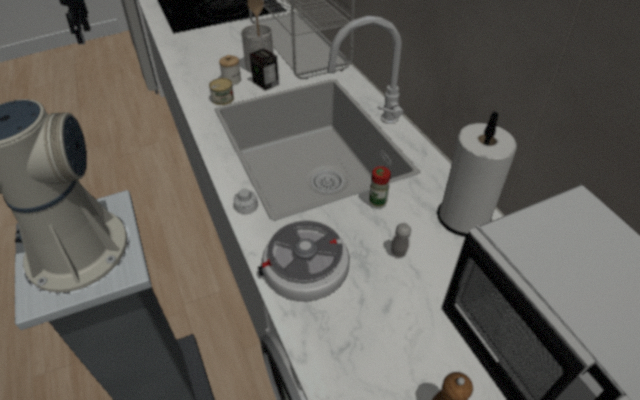

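The disc is up, with the hub near (305,245), the notch near (339,241) and the red pin on the left near (268,263). Next I work out rough positions and the approach.

Run:
```python
from h import *
h=ray('scene',[[304.8,245.5]],74)[0];n=ray('scene',[[339.5,241.3]],66)[0];p=ray('scene',[[266.5,263.5]],50)[0]
print(h,n,p)
f=lambda v:np.degrees(np.arctan2(v[1],v[0]))
print(f(n-h),f(p-h),np.linalg.norm((n-h)[:2]),np.linalg.norm((p-h)[:2]))
print(tool([478-140.5,-270-609,0]))
for t in ["salt_shaker","spice_jar","timer"]:
    for d in r.recognise(t,'scene')[:2]:
        b=d['box']; print(t,d['p'],b,ray('scene',[[(b[0]+b[2])/2,b[3]-4]],0).round())
```

```text
[ 479.30442176 -270.22958975   74.        ] [ 554.04566166 -284.34011911   66.        ] [ 393.71364628 -263.47086574   50.        ]
-10.691136636937904 175.48497536786147 76.06155389638249 85.85721400401967
[-5.26528530e+02 -7.80586291e+02  7.02049635e-04]
spice_jar 0.72 [366.2, 167.9, 391.6, 208.4] [[ 723. -168.    0.]]
timer 0.86 [231.9, 187.3, 260.9, 215.4] [[412. -53.   0.]]
```

Request:
carry_out(delta_pos=[[-0.03,-0.048,-0.012],[-0.06,-0.097,-0.025],[-0.1,-0.146,-0.037],[-0.13,-0.195,-0.05],[-0.165,-0.243,-0.06],[-0.197,-0.29,-0.06],[-0.23,-0.34,-0.06],[-0.263,-0.39,-0.06]], rot=[[0,0,10],[0,0,20],[0,0,30],[0,0,40],[0,0,50],[0,0,60],[0,0,70],[0,0,80]], claw=0)

```text
clock: 2.25
eef_pos: [309.4, 168.2, 316.7]
tcp_rot: [3.14, -0.001, 1.514]
contact_force: [0.8, 0.2, 0.5]
opening: 0.002
grasp_force: 0.0
```

Run:
```python
from h import *
s=r.sense();print(s['eef_pos'],s['tcp_rot'],s['qpos'],s['clock'],s['opening'])
print(tool(np.array([495,-235,230])-s['eef_pos']))
```

```text
[309.42544474 168.20507602 316.67660845] [ 3.14026316e+00 -6.77217306e-04  1.51353238e+00] [ 4.93768157e-01 -1.67845788e-01  2.07807417e+00 -1.26370952e-04
  1.22987700e+00  5.51074715e-01] 2.25 0.0018995857627362323
[-391.98185466  208.23180363   86.68808982]
```

Request:
carry_out(delta_pos=[[-0.05,0.026,0.005],[-0.1,0.052,0.01],[-0.15,0.078,0.02],[-0.2,0.104,0.03],[-0.25,0.13,0.045],[-0.3,0.156,0.06],[-0.35,0.182,0.075],[-0.392,0.208,0.087]], rot=[[0,0,3],[0,0,6],[0,0,9],[0,0,12],[0,0,16],[0,0,20],[0,0,23],[0,0,26]])

```text
clock: 3.25
eef_pos: [496.8, -234.6, 228.7]
tcp_rot: [3.142, -0.0, 1.062]
contact_force: [0.7, -0.2, -0.5]
opening: 0.001
grasp_force: 0.0
```

Request:
carry_out(delta_pos=[[0,0,0],[0,0,0]], rot=[[0,0,0],[0,0,0]])

```text
clock: 3.5
eef_pos: [495.8, -232.1, 229.1]
tcp_rot: [-3.14, -0.0, 1.065]
contact_force: [0.2, -0.4, -0.6]
opening: -0.001
grasp_force: 0.0
```

Run:
```python
from h import *
s=r.sense();print(s['eef_pos'],s['tcp_rot'],s['qpos'],s['clock'])
im=r.grab_frame('wrist');cv2.imwrite('pics/w1.png',im)
np.save('s1.npy',s,allow_pickle=True)
```

```text
[ 495.84690252 -232.12081226  229.06054387] [-3.14043865e+00 -1.36232475e-04  1.06466732e+00] [-4.40690590e-01  2.62754536e-01  1.82670752e+00  2.43258291e-04
  1.05327323e+00  6.53178745e-02] 3.5
```

View pics/w1.png

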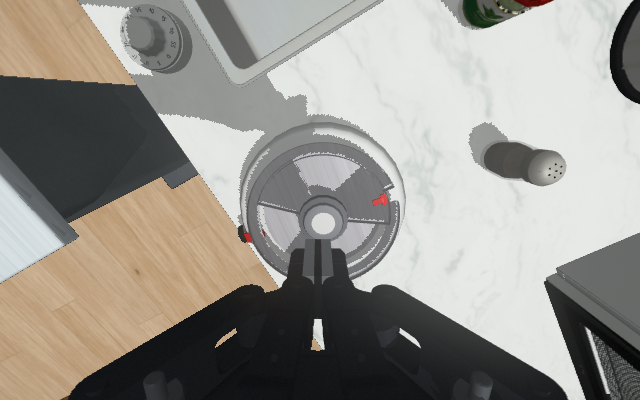

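The wrist view shows the hub top at (322,223), the notch at about (389,193) beside the red arrow at (380,200), and the pin's red foot and pointer at about (249,237). The neighbours are well clear.

```bash
cat >> h.py <<'E'
def reds(im,box):
    x0,y0,x1,y1=box;h=cv2.cvtColor(im[y0:y1,x0:x1],cv2.COLOR_BGR2HSV)
    m=((h[...,0]<8)|(h[...,0]>172))&(h[...,1]>150)&(h[...,2]>80)
    n,l,st,c=cv2.connectedComponentsWithStats(m.astype(np.uint8))
    return [(c[i]+[x0,y0],st[i]+[x0,y0,0,0,0]) for i in range(1,n) if st[i,4]>5]
E
python3 - <<'E'
from h import *
s=np.load('s1.npy',allow_pickle=True).item();im=cv2.imread('pics/w1.png')
for c,st in reds(im,(220,100,420,300)): print(c,st,ray('wrist',[c],66,s).round(1),ray('wrist',[c],50,s).round(1))
g=cv2.cvtColor(im,cv2.COLOR_BGR2GRAY)
m=(g[200:245,300:345]>190).astype(np.uint8);n,l,st,c=cv2.connectedComponentsWithStats(m)
print(st,c+[300,200])
print(ray('wrist',[[322,223]],74,s),ray('wrist',[[389,193]],66,s))
o=cv2.resize(im[110:290,220:420],None,fx=4,fy=4,interpolation=cv2.INTER_CUBIC)[:600];cv2.imwrite('pics/w1c.png',o[:,:800])
E
```

```text
[380.81052632 200.01052632] [373 194  15  11  95] [[ 542.7 -277.8   66. ]] [[ 543.2 -284.4   50. ]]
[247.51162791 237.04651163] [244 233   8   9  43] [[ 401.9 -247.4   66. ]] [[ 394.3 -252.3   50. ]]
[[   0    0   45   45 1638]
 [  12   13   23   21  387]] [[321.76678877 221.75702076]
 [322.9870801  223.02842377]]
[[ 480.11866598 -268.08909327   74.        ]] [[ 553.03499787 -274.97007028   66.        ]]
```

View pics/w1c.png

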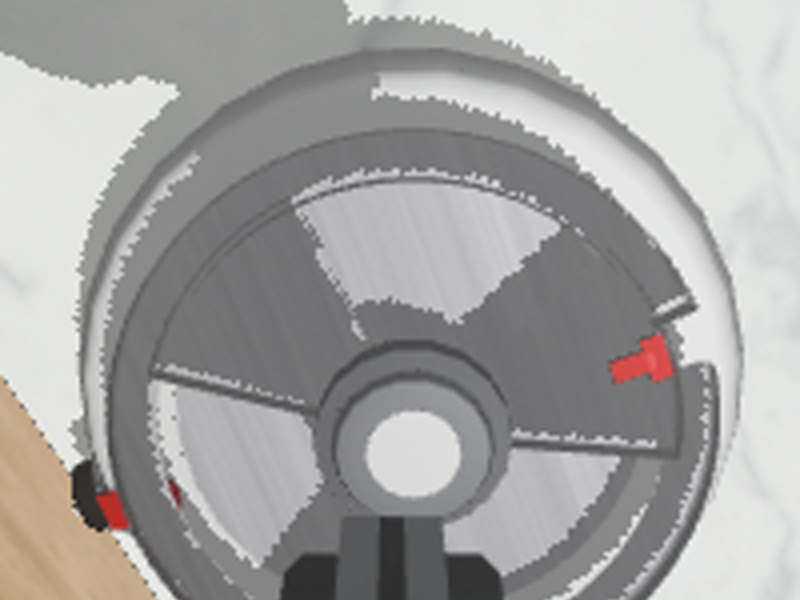

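Request:
carry_out(delta_pos=[[-0.007,-0.0055,0.01],[-0.014,-0.011,0.02],[-0.021,-0.017,0.03],[-0.028,-0.022,0.045],[-0.035,-0.028,0.06],[-0.042,-0.034,0.075],[-0.05,-0.04,0.09],[-0.0545,-0.044,0.1]], rot=[[0,0,9],[0,0,18],[0,0,27],[0,0,36],[0,0,45],[0,0,54],[0,0,63],[0,0,71.3]])

```text
clock: 4.55
eef_pos: [430.8, -257.7, 129.5]
tcp_rot: [3.142, -0.0, -0.183]
contact_force: [0.9, 0.6, -0.2]
opening: 0.002
grasp_force: 0.0
```

Request:
carry_out(delta_pos=[[0,0,0],[0,0,0]], rot=[[0,0,0],[0,0,0]])

```text
clock: 4.8
eef_pos: [432.0, -258.4, 130.2]
tcp_rot: [3.141, -0.001, -0.176]
contact_force: [0.6, -0.9, 0.9]
opening: -0.002
grasp_force: 0.0
```

Run:
```python
from h import *
s=r.sense();print(s['eef_pos'],s['tcp_rot'],s['qpos'],s['clock'])
im=r.grab_frame('wrist');cv2.imwrite('pics/w2.png',im)
np.save('s2.npy',s,allow_pickle=True)
print(tool(np.array([480-49.2,-267.5+9.1,79])-s['eef_pos']))
```

```text
[ 431.98160447 -258.41457096  130.17310647] [ 3.14122849e+00 -1.24315237e-03 -1.75675309e-01] [-5.42146790e-01  3.32180349e-01  1.99935340e+00  1.45788012e-04
  8.08767822e-01  1.20422449e+00] 4.8
[-1.23459783  0.17014641 51.17157458]
```

View pics/w2.png

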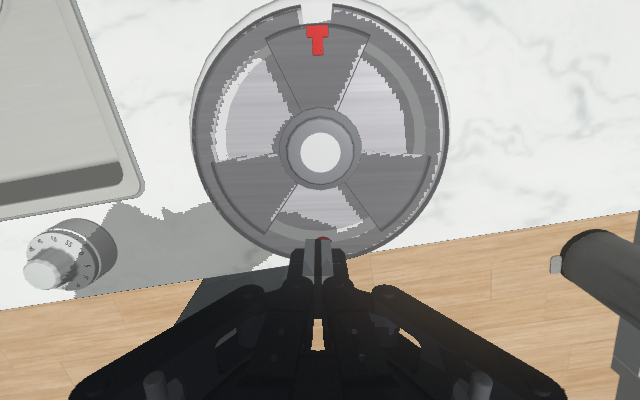

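The hub is at (320,148), the notch at (317,12), and the opposite window lies at (320,205), just ahead of the fingertips. The red pin shows at (323,240). I'll refine the centre and the angles from this picture.

```bash
cat >> h.py <<'E'
def ang(a,b): return np.degrees(np.arctan2(b[1]-a[1],b[0]-a[0]))
E
python3 - <<'E'
from h import *
s=np.load('s2.npy',allow_pickle=True).item();im=cv2.imread('pics/w2.png')
g=cv2.medianBlur(cv2.cvtColor(im,cv2.COLOR_BGR2GRAY),3)
c=cv2.HoughCircles(g[90:210,260:380],cv2.HOUGH_GRADIENT,1,1,param1=80,param2=12,minRadius=28,maxRadius=45)
print(c[0][:5]+[260,90,0])
for u in ([320,148],[319.5,147]): print(ray('wrist',[u],74,s))
H=ray('wrist',[[320,148]],74,s)[0]
N=ray('wrist',[[317,12]],66,s)[0];print('notch',N,ang(H,N),np.linalg.norm((N-H)[:2]))
for cc,st in reds(im,(190,0,450,260)):
    for z in (66,52,44):
        p=ray('wrist',[cc],z,s)[0];print(cc,st,z,p.round(1),ang(H,p),np.linalg.norm((p-H)[:2]))
E
```

```text
[[319.5        150.5         32.20000076]
 [320.5        151.5         32.70000076]
 [321.5        149.5         33.20000076]
 [317.5        151.5         34.29999924]
 [318.5        147.5         42.20000076]]
[[ 483.25425508 -269.71686832   74.        ]]
[[ 483.88459015 -269.52782251   74.        ]]
notch [ 554.24294806 -280.46933395   66.        ] -8.61296798789743 71.79839864503825
[317.28909953  37.12085308] [307  25  21  30 422] 66 [ 542.3 -278.5   66. ] -8.47959688874128 59.74091585637138
[317.28909953  37.12085308] [307  25  21  30 422] 52 [ 544.8 -279.    52. ] -8.538404789238985 62.23377706408984
[317.28909953  37.12085308] [307  25  21  30 422] 44 [ 546.2 -279.2   44. ] -8.56994135755593 63.65829680737125
```

Request:
carry_out(delta_pos=[[0.001,0.004,0.005],[0.001,0.004,0.015],[0.001,0.004,0.025],[0.001,0.004,0.033],[0.001,0.004,0.041],[0.001,0.004,0.047],[0.001,0.004,0.051],[0.001,0.004,0.051]], rot=[[0,0,0],[0,0,0],[0,0,0],[0,0,0],[0,0,0],[0,0,0],[0,0,0],[0,0,0]])

```text
clock: 5.85
eef_pos: [431.6, -262.9, 78.0]
tcp_rot: [-3.141, 0.0, -0.18]
contact_force: [-0.2, -0.1, 0.4]
opening: 0.002
grasp_force: 0.0
```

```bash
cat >> h.py <<'E'
C=np.array([481.5,-269.7])
def arc(step,n=8,rad=50):  # rows for an arc about C, world CCW degrees per row, tool turning with it
    s=r.sense();p=s['eef_pos'][:2]-C;R0=Ro.from_euler('xyz',s['tcp_rot']);print('r,ang',np.linalg.norm(p),ang([0,0],p),'yaw',np.degrees(s['tcp_rot'][2]),s['eef_pos'],s['contact_force'],s['clock'])
    a0=np.radians(ang([0,0],p))
    rows=[(R0.inv().apply(np.r_[C+rad*np.array([np.cos(a),np.sin(a)])-s['eef_pos'][:2],0])/1000).round(4).tolist() for a in a0+np.radians(step)*np.arange(1,n+1)]
    print(rows,[[0,0,round(-step*k,1)] for k in range(1,n+1)])
E
python3 -c "
from h import *
arc(8)"
```

```text
r,ang 50.368635255481955 172.21381080837426 yaw -10.295651586609457 [ 431.59573711 -262.87622076   78.04948741] [-0.15168962 -0.12252991  0.38963674] 5.85
[[0.0012, 0.0069, -0.0], [0.0029, 0.0137, -0.0], [0.0056, 0.0201, -0.0], [0.0091, 0.0261, -0.0], [0.0135, 0.0316, -0.0], [0.0185, 0.0364, -0.0], [0.0242, 0.0404, -0.0], [0.0304, 0.0437, -0.0]] [[0, 0, -8], [0, 0, -16], [0, 0, -24], [0, 0, -32], [0, 0, -40], [0, 0, -48], [0, 0, -56], [0, 0, -64]]
```

Request:
carry_out(delta_pos=[[0.0008,0.007,0],[0.0022,0.0138,0],[0.0046,0.0203,0],[0.0079,0.0265,0],[0.012,0.0321,0],[0.0168,0.037,0],[0.0223,0.0413,0],[0.0283,0.0448,0]], rot=[[0,0,-8],[0,0,-16],[0,0,-24],[0,0,-32],[0,0,-40],[0,0,-48],[0,0,-56],[0,0,-64]])

```text
clock: 6.85
eef_pos: [451.2, -311.8, 78.4]
tcp_rot: [-3.14, -0.0, 0.942]
contact_force: [-1.7, 1.4, 1.3]
opening: -0.002
grasp_force: 0.9
```

```bash
python3 -c "
from h import *
arc(8)
s=r.sense();im=r.grab_frame('wrist');cv2.imwrite('pics/w3.png',im)
for cc,st in reds(im,(100,0,540,300)): 
    p=ray('wrist',[cc],66,s)[0];print(cc,st,p,ang(C,p),np.linalg.norm(p[:2]-C))"
```

```text
r,ang 51.863245093102854 -125.71674401817552 yaw 53.962589973832344 [ 451.22335214 -311.80844079   78.37112677] [-1.65499987  1.35701659  1.34435548] 6.85
[[0.0024, 0.0069, -0.0], [0.0039, 0.0138, -0.0], [0.0063, 0.0203, -0.0], [0.0096, 0.0264, -0.0], [0.0137, 0.0321, -0.0], [0.0186, 0.0371, -0.0], [0.0241, 0.0413, -0.0], [0.0302, 0.0448, -0.0]] [[0, 0, -8], [0, 0, -16], [0, 0, -24], [0, 0, -32], [0, 0, -40], [0, 0, -48], [0, 0, -56], [0, 0, -64]]
[367.1893848   15.65379976] [353   0  34  41 829] [ 530.97511957 -233.41886093   66.        ] 36.25337437924998 61.35233091532466
```

Request:
carry_out(delta_pos=[[0.0015,0.007,0],[0.0033,0.0138,0],[0.0058,0.0203,0],[0.009,0.0265,0],[0.0132,0.0321,0],[0.018,0.037,0],[0.0235,0.0413,0],[0.0295,0.0448,0]], rot=[[0,0,-8],[0,0,-16],[0,0,-24],[0,0,-32],[0,0,-40],[0,0,-48],[0,0,-56],[0,0,-64]])

```text
clock: 7.9
eef_pos: [505.4, -315.2, 78.6]
tcp_rot: [3.142, 0.001, 2.057]
contact_force: [-0.0, -1.7, -1.0]
opening: 0.001
grasp_force: 0.9
```

```bash
python3 -c "
from h import *
arc(7)"
```

```text
r,ang 51.43100713375716 -62.28982403972473 yaw 117.83699755502298 [ 505.41538169 -315.23243913   78.59009263] [-0.00980741 -1.6657198  -1.02338385] 7.9
[[0.0018, 0.0061, -0.0], [0.0029, 0.0121, -0.0], [0.0047, 0.0179, -0.0], [0.0072, 0.0235, -0.0], [0.0104, 0.0287, -0.0], [0.0142, 0.0335, -0.0], [0.0185, 0.0378, -0.0], [0.0234, 0.0415, -0.0]] [[0, 0, -7], [0, 0, -14], [0, 0, -21], [0, 0, -28], [0, 0, -35], [0, 0, -42], [0, 0, -49], [0, 0, -56]]
```

Request:
carry_out(delta_pos=[[0.0018,0.0061,0],[0.0029,0.0121,0],[0.0047,0.0179,0],[0.0072,0.0235,0],[0.0104,0.0287,0],[0.0142,0.0335,0],[0.0185,0.0378,0],[0.0234,0.0415,0]], rot=[[0,0,-7],[0,0,-14],[0,0,-21],[0,0,-28],[0,0,-35],[0,0,-42],[0,0,-49],[0,0,-56]])

```text
clock: 8.9
eef_pos: [531.9, -275.2, 78.9]
tcp_rot: [-3.14, 0.002, 3.033]
contact_force: [1.3, -1.5, 0.5]
opening: -0.002
grasp_force: 1.0
```

```bash
python3 -c "
from h import *
arc(2)
s=r.sense();im=r.grab_frame('wrist');cv2.imwrite('pics/w4.png',im);np.save('s4.npy',s,allow_pickle=True)
for cc,st in reds(im,(100,0,540,300)): 
    p=ray('wrist',[cc],66,s)[0];q=ray('wrist',[cc],50,s)[0];print(cc,st,p,ang(C,p),np.linalg.norm(p[:2]-C),q,ang(C,q))"
```

```text
r,ang 50.72563549794091 -6.246530654729614 yaw 173.80154801072203 [ 531.92447377 -275.21928814   78.87693434] [ 1.33309202 -1.5039086   0.5153764 ] 8.9
[[0.0008, 0.0017, -0.0], [0.0008, 0.0035, -0.0], [0.001, 0.0052, -0.0], [0.0012, 0.007, -0.0], [0.0015, 0.0087, -0.0], [0.0018, 0.0104, -0.0], [0.0022, 0.0121, -0.0], [0.0027, 0.0138, -0.0]] [[0, 0, -2], [0, 0, -4], [0, 0, -6], [0, 0, -8], [0, 0, -10], [0, 0, -12], [0, 0, -14], [0, 0, -16]]
[374.89606127  20.47921225] [360   0  35  47 914] [ 424.11498897 -241.79797197   66.        ] 154.0698197709091 63.80879766572291 [ 420.90155422 -238.69063472   50.        ] 152.9003192750692
```

View pics/w4.png

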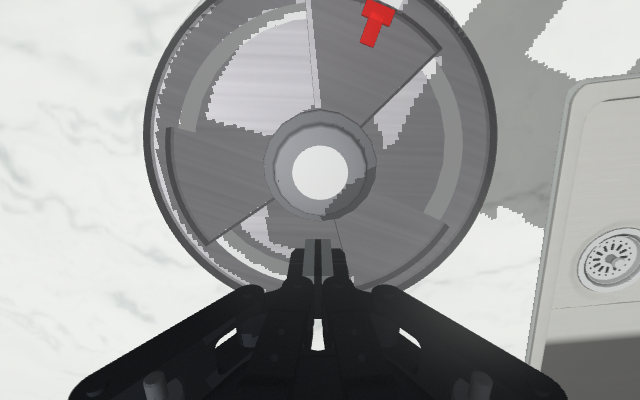

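The arrow is at (376,25), which puts the notch at about 154 degrees, roughly 15–20 short of the pin. The pin is out of view. I'll push a bit further, then back off, rise and look at the notch and pin together.

Request:
carry_out(delta_pos=[[0.0006,0.0017,0],[0.0008,0.0035,0],[0.001,0.0052,0],[0.0012,0.007,0],[0.0015,0.0087,0],[0.0018,0.0104,0],[0.0018,0.0104,0],[0.0018,0.0104,0]], rot=[[0,0,-2],[0,0,-4],[0,0,-6],[0,0,-8],[0,0,-10],[0,0,-12],[0,0,-12],[0,0,-12]])

```text
clock: 9.95
eef_pos: [530.2, -264.2, 78.2]
tcp_rot: [3.141, -0.0, -3.042]
contact_force: [0.8, -1.0, 0.3]
opening: 0.001
grasp_force: 0.6
```

Request:
carry_out(delta_pos=[[0,-0.004,0],[0,-0.004,-0.02],[0,-0.004,-0.05],[0,-0.004,-0.08],[0,-0.004,-0.11],[0,-0.004,-0.13],[0,-0.004,-0.14],[0,-0.004,-0.14]], rot=[[0,0,0],[0,0,0],[0,0,0],[0,0,0],[0,0,0],[0,0,0],[0,0,0],[0,0,0]])

```text
clock: 10.95
eef_pos: [530.7, -268.4, 218.4]
tcp_rot: [-3.141, 0.0, -3.042]
contact_force: [-0.1, 0.2, 1.4]
opening: 0.0
grasp_force: 0.0
```

```bash
python3 -c "
from h import *
s=r.sense();im=r.grab_frame('wrist');cv2.imwrite('pics/w5.png',im);np.save('s5.npy',s,allow_pickle=True)
print(s['eef_pos'],s['tcp_rot'],s['clock'])
for cc,st in reds(im,(100,0,540,300)): 
  for z in (66,50,44):
    p=ray('wrist',[cc],z,s)[0];print(cc,st,p,ang(C,p),np.linalg.norm(p[:2]-C))
cv2.imwrite('pics/w5c.png',cv2.resize(im[40:240,220:420],None,fx=3,fy=3,interpolation=cv2.INTER_CUBIC))"
```

```text
[ 530.70522173 -268.36750966  218.40323437] [-3.14143219e+00  2.66256405e-04 -3.04218207e+00] 10.95
[346.41530055  34.74863388] [340  26  14  23 183] [ 397.29735477 -258.26559267   66.        ] 172.26674919517356 84.97547372513736
[346.41530055  34.74863388] [340  26  14  23 183] [ 394.22163863 -257.15587172   50.        ] 171.82114406669203 88.17520919618312
[346.41530055  34.74863388] [340  26  14  23 183] [ 393.06824508 -256.73972637   44.        ] 171.66227173144566 89.3764173036762
[348.  52.] [347  51   4   4  10] [ 409.84436509 -255.27448905   66.        ] 168.6175192715671 73.09326494221288
[348.  52.] [347  51   4   4  10] [ 407.51744537 -253.98626122   50.        ] 168.00869830360696 75.63292917842764
[348.  52.] [347  51   4   4  10] [ 406.64485047 -253.50317579   44.        ] 167.7908100827341 76.58740448305744
[345.68786127  63.78034682] [340  55  15  21 173] [ 418.94450238 -256.01444113   66.        ] 167.65956333584094 64.03502794985675
[345.68786127  63.78034682] [340  55  15  21 173] [ 417.16067219 -254.77037311   50.        ] 166.93599591772028 66.04879152354756
[345.68786127  63.78034682] [340  55  15  21 173] [ 416.49173588 -254.3038476    44.        ] 166.6759208392514 66.80655591539363
```

View pics/w5c.png

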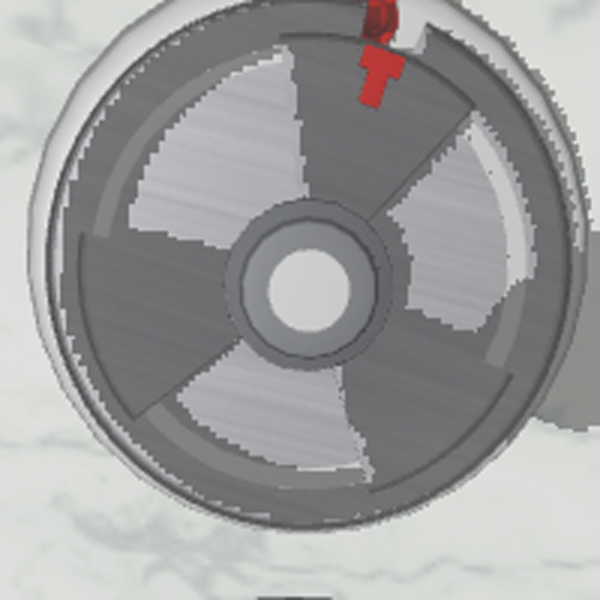

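```bash
python3 -c "
from h import *
s=np.load('s5.npy',allow_pickle=True).item();im=cv2.imread('pics/w5.png')
g=cv2.medianBlur(cv2.cvtColor(im,cv2.COLOR_BGR2GRAY),3)
c=cv2.HoughCircles(g[95:175,280:370],cv2.HOUGH_GRADIENT,1,1,param1=80,param2=10,minRadius=19,maxRadius=30)
print(c[0][:5]+[280,95,0])
H=ray('wrist',[[323.6,135.5]],74,s)[0];print(H)
h=cv2.cvtColor(im,cv2.COLOR_BGR2HSV);m=((h[...,0]<8)|(h[...,0]>172))&(h[...,1]>150)&(h[...,2]>60)
for v in range(22,54,2):
    x=np.nonzero(m[v,320:370])[0]+320
    if len(x): print(v,x.min(),x.max(),[round(ang(H,ray('wrist',[[x.mean(),v]],z,s)[0]),1) for z in (44,56,66)])
p=ray('wrist',[[345.7,63.8]],66,s)[0];print('arrow',ang(H,p))
cv2.imwrite('pics/w5d.png',cv2.resize(im[10:90,300:400],None,fx=8,fy=7,interpolation=cv2.INTER_CUBIC))
"
```

```text
[[323.5        135.5         22.10000038]
 [320.5        135.5         23.60000038]
 [322.5        138.5         24.29999924]
 [322.5        134.5         21.70000076]
 [324.5        138.5         24.60000038]]
[ 479.06203932 -268.39681392   74.        ]
26 343 343 [np.float64(175.2), np.float64(175.5), np.float64(175.7)]
28 342 350 [np.float64(173.4), np.float64(173.7), np.float64(174.0)]
30 341 353 [np.float64(172.6), np.float64(172.9), np.float64(173.2)]
32 341 353 [np.float64(172.3), np.float64(172.7), np.float64(173.0)]
34 341 352 [np.float64(172.3), np.float64(172.7), np.float64(173.0)]
36 340 352 [np.float64(172.3), np.float64(172.7), np.float64(173.0)]
38 340 351 [np.float64(172.4), np.float64(172.7), np.float64(173.0)]
40 343 351 [np.float64(171.2), np.float64(171.6), np.float64(171.9)]
42 344 348 [np.float64(171.3), np.float64(171.6), np.float64(172.0)]
44 347 348 [np.float64(170.2), np.float64(170.6), np.float64(171.0)]
46 347 348 [np.float64(169.9), np.float64(170.3), np.float64(170.7)]
48 347 347 [np.float64(169.8), np.float64(170.3), np.float64(170.6)]
52 347 349 [np.float64(168.4), np.float64(168.9), np.float64(169.3)]
arrow 168.3478416291507
```

View pics/w5d.png

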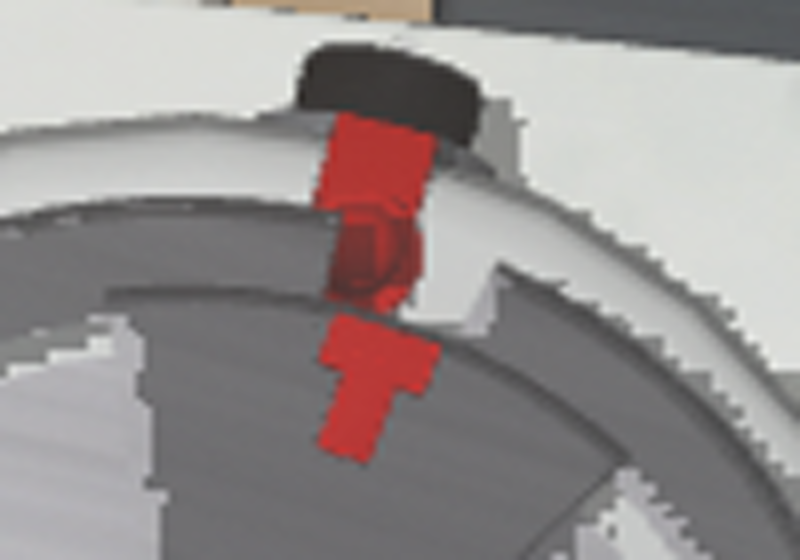

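The pin and pointer are at 172.3 degrees and the arrow is at 168.3, with the pin showing at the left side of the notch. The disc needs about 4 degrees more anticlockwise.

Request:
carry_out(delta_pos=[[0,0,0.04],[0,0,0.08],[0,0,0.11],[0,0,0.13],[0,0,0.14],[0,0,0.14],[0,0.003,0.14],[0,0.003,0.14]], rot=[[0,0,0],[0,0,0],[0,0,0],[0,0,0],[0,0,0],[0,0,0],[0,0,0],[0,0,0]])

```text
clock: 12.0
eef_pos: [530.8, -265.2, 79.1]
tcp_rot: [-3.141, 0.001, -3.042]
contact_force: [-0.0, 0.3, 0.4]
opening: 0.006
grasp_force: 0.0
```

Request:
carry_out(delta_pos=[[0,0.001,0],[0,0.002,0],[0,0.003,0],[0.0001,0.004,0],[0.0001,0.0045,0],[0.0001,0.0045,0]], rot=[[0,0,0],[0,0,-1],[0,0,-2],[0,0,-3],[0,0,-4],[0,0,-4]])

```text
clock: 12.75
eef_pos: [530.0, -260.8, 78.3]
tcp_rot: [-3.141, 0.0, -2.972]
contact_force: [1.6, -1.3, 0.9]
opening: -0.004
grasp_force: 0.9
```

Request:
carry_out(delta_pos=[[0,-0.004,0],[0,-0.004,-0.02],[0,-0.004,-0.05],[0,-0.004,-0.08],[0,-0.004,-0.11],[0,-0.004,-0.13],[0,-0.004,-0.14],[0,-0.004,-0.14]], rot=[[0,0,0],[0,0,0],[0,0,0],[0,0,0],[0,0,0],[0,0,0],[0,0,0],[0,0,0]])

```text
clock: 13.75
eef_pos: [530.5, -264.8, 218.4]
tcp_rot: [-3.141, 0.0, -2.972]
contact_force: [0.8, 1.1, -0.1]
opening: 0.0
grasp_force: 0.0
```

```bash
python3 -c "
from h import *
s=r.sense();im=r.grab_frame('wrist');cv2.imwrite('pics/w6.png',im);np.save('s6.npy',s,allow_pickle=True)
print(s['eef_pos'],s['tcp_rot'],s['clock'])
g=cv2.medianBlur(cv2.cvtColor(im,cv2.COLOR_BGR2GRAY),3)
c=cv2.HoughCircles(g[95:175,280:370],cv2.HOUGH_GRADIENT,1,1,param1=80,param2=10,minRadius=19,maxRadius=30)
print(c[0][:3]+[280,95,0])
H=ray('wrist',[c[0][0][:2]+[280,95]],74,s)[0];print(H)
for cc,st in reds(im,(200,0,500,300)): print(cc,st,[round(ang(H,ray('wrist',[cc],z,s)[0]),1) for z in (44,50,66)])
print(tool(np.r_[H[:2],74+25+20]-s['eef_pos']))
cv2.imwrite('pics/w6d.png',cv2.resize(im[10:90,300:400],None,fx=8,fy=7,interpolation=cv2.INTER_CUBIC))
"
```

```text
[ 530.53671518 -264.81264103  218.39210443] [-3.14147984e+00  2.04113811e-04 -2.97235657e+00] 13.75
[[322.5        136.5         21.20000076]
 [323.5        138.5         24.29999924]
 [318.5        128.5         22.20000076]]
[ 479.99605041 -269.15820917   74.        ]
[351.87711864  39.09745763] [345  28  16  24 236] [np.float64(172.0), np.float64(172.2), np.float64(172.8)]
[352.85714286  54.07142857] [350  53   6   4  14] [np.float64(168.2), np.float64(168.5), np.float64(169.2)]
[346.02941176  63.90588235] [340  55  15  21 170] [np.float64(170.5), np.float64(170.7), np.float64(171.5)]
[50.48670675  4.17815269 99.42669995]
```

View pics/w6d.png

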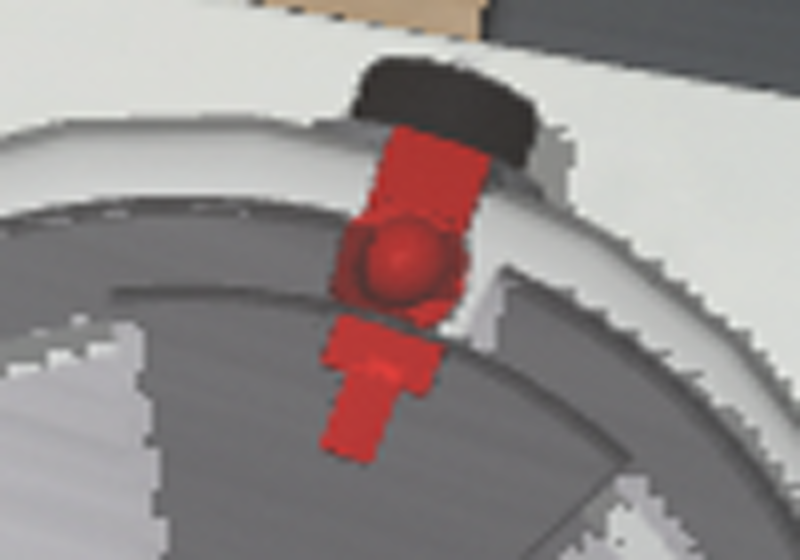

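The red dome now shows in the notch at about (351,47). The notch corners are at about (343,40) and (362,48), so it is nearly centred; I'll work out what is left.

```bash
python3 -c "
from h import *
s=np.load('s6.npy',allow_pickle=True).item();im=cv2.imread('pics/w6.png')
for hp in ([322.5,136.5],[323.6,135.5]):
  H=ray('wrist',[hp],74,s)[0]
  A=lambda u,z:(round(ang(H,ray('wrist',[u],z,s)[0]),2),round(np.linalg.norm((ray('wrist',[u],z,s)[0]-H)[:2]),1))
  print('pin',A([350.6,46.9],54),'corners',A([343.5,40.3],66),A([362.5,48.3],66),'arrow',A([346,63.9],66))
h=cv2.cvtColor(im,cv2.COLOR_BGR2HSV);m=((h[...,0]<8)|(h[...,0]>172))&(h[...,1]>150)&(h[...,2]>60)
for v in range(30,39):
    x=np.nonzero(m[v,330:380])[0]+330
    if len(x): print(v,x.min(),x.max(),A([x.mean(),v],44))
"
```

```text
pin (np.float64(171.65), np.float64(77.9)) corners (np.float64(177.35), np.float64(79.0)) (np.float64(164.97), np.float64(78.4)) arrow (np.float64(171.5), np.float64(62.5))
pin (np.float64(172.13), np.float64(76.8)) corners (np.float64(177.9), np.float64(77.9)) (np.float64(165.34), np.float64(77.2)) arrow (np.float64(172.1), np.float64(61.4))
30 349 356 (np.float64(173.64), np.float64(91.7))
31 348 358 (np.float64(173.22), np.float64(91.1))
32 348 360 (np.float64(172.52), np.float64(90.6))
33 348 360 (np.float64(172.35), np.float64(89.9))
34 348 360 (np.float64(172.18), np.float64(89.1))
35 347 359 (np.float64(172.56), np.float64(88.1))
36 347 359 (np.float64(172.39), np.float64(87.4))
37 347 359 (np.float64(172.21), np.float64(86.6))
38 346 358 (np.float64(172.6), np.float64(85.6))
```

The remaining error is under 1 degree, so now I press the hub.

Request:
carry_out(delta_pos=[[0.025,0.002,0.01],[0.05,0.004,0.02],[0.0505,0.004,0.05],[0.0505,0.004,0.08],[0.0505,0.004,0.1],[0.0505,0.004,0.108],[0.0505,0.004,0.112],[0.0505,0.004,0.112]], rot=[[0,0,0],[0,0,0],[0,0,0],[0,0,0],[0,0,0],[0,0,0],[0,0,0],[0,0,0]])

```text
clock: 14.8
eef_pos: [480.2, -269.4, 106.4]
tcp_rot: [-3.141, 0.0, -2.972]
contact_force: [1.2, 0.2, -0.7]
opening: -0.001
grasp_force: 0.0
```

Request:
carry_out(delta_pos=[[0,0,0.002],[0,0,0.004],[0,0,0.006],[0,0,0.008],[0,0,0.01],[0,0,0.011],[0,0,0.012],[0,0,0.012]], rot=[[0,0,0],[0,0,0],[0,0,0],[0,0,0],[0,0,0],[0,0,0],[0,0,0],[0,0,0]])

```text
clock: 15.8
eef_pos: [480.2, -269.4, 94.2]
tcp_rot: [-3.141, 0.0, -2.972]
contact_force: [-0.2, -0.3, 1.3]
opening: -0.001
grasp_force: 1.2
```

Request:
carry_out(delta_pos=[[0,0,0.002],[0,0,0.004],[0,0,0.005],[0,0,0.006],[0,0,0.007],[0,0,0.0075]], rot=[[0,0,0],[0,0,0],[0,0,0],[0,0,0],[0,0,0],[0,0,0]])

```text
clock: 16.55
eef_pos: [480.2, -269.4, 87.0]
tcp_rot: [-3.142, 0.0, -2.972]
contact_force: [-2.4, 0.7, 10.9]
opening: 0.002
grasp_force: 5.6
```

Request:
carry_out(delta_pos=[[0,0,0.0005],[0,0,0.001],[0,0,0.001]], rot=[[0,0,0],[0,0,0],[0,0,0]])

```text
clock: 16.92
eef_pos: [480.3, -269.4, 86.9]
tcp_rot: [-3.141, 0.0, -2.972]
contact_force: [-4.1, 1.6, 18.1]
opening: -0.001
grasp_force: 9.1
```

The tip is at 62 mm and the force rises with no further travel, so the disc is on its stop. I'll let go and check.

Request:
carry_out(delta_pos=[[0,0,-0.005],[0,0,-0.03],[0,0,-0.07],[0,0,-0.11],[-0.03,0,-0.14],[-0.05,0,-0.15],[-0.05,0,-0.15],[-0.05,0,-0.15]], rot=[[0,0,0],[0,0,0],[0,0,0],[0,0,0],[0,0,0],[0,0,0],[0,0,0],[0,0,0]])

```text
clock: 17.92
eef_pos: [528.2, -260.6, 234.6]
tcp_rot: [3.14, -0.002, -2.972]
contact_force: [0.4, 0.5, 0.0]
opening: 0.0
grasp_force: 0.0
```

```bash
python3 -c "
from h import *
s=r.sense();im=r.grab_frame('wrist');print(s['eef_pos'],s['clock'],s['contact_force'])
cv2.imwrite('pics/w7.png',cv2.resize(im[20:200,220:420],None,fx=3,fy=3,interpolation=cv2.INTER_CUBIC))
"
```

```text
[ 528.19424762 -260.58526998  234.62945549] 17.925 [0.38525605 0.48848863 0.0474171 ]
```

View pics/w7.png

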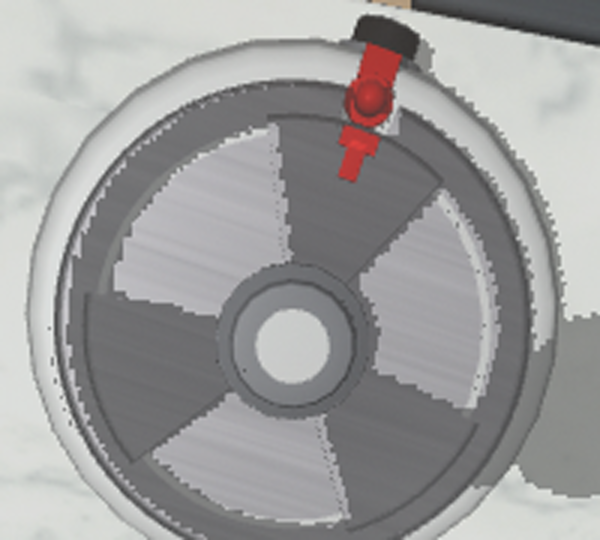

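The disc is down, with the pin's dome standing in the notch at crop (370,98) and the arrow pointing at it. The tool is clear, so I'm handing in.

```bash
python3 -c "
from rig import r
print(r.sign_off())"
```

```text
the job is handed in; nothing more can be done
None
```

The disc was turned until its notch was over the red pin, pressed fully home on the hub and released, and the job was handed in at about 18 s; no verdict came back.

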